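Close the open cover screw on the microscope lamp unit

TASK

One of the two big slotted screws on top of the microscope's lamp unit has been left open. Take the orange-handled key from its stand, put its blade in the slot of that screw and turn it clockwise until it is fully closed, with its slot in line with the green marks beside it; turn it with the key, not with the gripper. Leave the other, already closed screw as it is, and put the key back upright in its own stand, blade fully down in the hole, and let go.

Things in the scene. Friction and masses are not known exactly. Their poses are not given: they have to be found in the camera images.
- key: Loose key, about 0.15 kg, upright in its stand, orange handle up (the tool with the blue handle is not it). Origin: centre of the blade's lower edge; z up the key, x along the blade's width. Blade 30 x 5 mm (x, y), z 0 to 30 mm; guard plate 54 x 30 mm, z 30 to 35; handle 32 x 20 mm (x, y), z 35 to 91: grip it across its 20 mm, on the flat sides facing +y and -y, at z about 66.
- key_stand: Grey fixed block holding the key, 80 x 60 x 45 mm (x, y, z); origin: centre of its underside. Blind hole in its top 40 x 14 mm (x, y), 36 mm deep. The key's guard rests on the block's top, so the key's origin is 15 mm above this one, x along x (a half turn is as good). The blue-handled tool has a like stand; the two may be swapped.
- open_mount: Fixed white washer, 56 mm across, under the OPEN screw, on the black top of the lamp unit (white fixed box 170 x 280 x 70 mm). Origin: on the screw's axis, on the unit's top, 70 mm above the bench; z up. Green marks on its +x and -x sides. Screw head: aluminium, 44 mm across, its top 18 mm above this origin; slot 14 mm wide, right across the head, its black floor 6 mm above this origin.
- open_screw (a joint): Turn of the open screw, rad, growing clockwise seen from above; the slot lies (1.571 - value) anticlockwise from open_mount's x axis. Starts at 0.35 to 0.75; closed at 1.571, where it meets a stop and the slot points at the green marks. Stays where left, takes about 0.12 N m. The blade has about 0.3 rad of play each way in the slot.
- shut_screw (a joint): The other, like screw on the lamp unit, 140 mm from the open one, the same but already closed (reads 1.5 to 1.571, slot pointing at its green marks). The two may be swapped. Leave it alone.
Not all that is in view belongs to the job. What is shaped like the key but red or turquoise is not meant.

How it is judged (in metres and radians):
On the way, in this order (a step that is already met when the one before it is completed fails the run):
1. the key's blade is down in the slot of the open screw (horizontal distance between key and open_mount below 0.015 m and z of key in the frame of open_mount below 0.016 m), for 0.1 s.
2. the screw is turned to its closed position with the blade in its slot (all of step 1 and value of joint open_screw above 1.39 rad), for 0.1 s.
At the end, for the whole second after the job is handed in: The open screw is closed to within 10 degrees of the stop (joint above 1.39 rad), the other screw is still closed (above 1.39 rad), and the key stands at rest in its own stand, released: within 12 mm of the hole's centre, its blade down to within 7 mm, and upright within 10 degrees (value of joint each of open_screw, shut_screw above 1.39 rad and horizontal distance between key and key_stand below 0.012 m and z of key in the frame of key_stand below 0.022 m and angle between key's own z axis and vertical below 0.17 rad and linear speed of key below 0.02 m/s); the robot touches nothing.
It fails at once if the gripper's fingers or the arm push on the open screw or its washer (contact force between any of the fingers, the arm and open_mount above 1 N).
It fails at once if the closed screw is turned open by more than about 15 degrees (value of joint shut_screw below 1.3 rad).
It also fails if it takes over 51 s, if anything falls off the work surface, if the arm or the gripper's body presses on something with over 40 N, if the wrist force passes 120 N, or if a joint passes its speed limit or range.

ROBOT

A 6-joint arm with a two-finger parallel gripper is mounted at the origin on the work surface. World frame = base frame: x ahead of the robot, y to its left, z up, the work surface at z = 0. Lengths are in m, angles in degrees, forces in N, time in s.
With the tool pointing down it reaches from about 0.35 to 0.775 m from the base axis. Payload 7.3 kg.
Tool frame: the origin (TCP) lies at the very end of the fingers, on their centre line; the grasp point (between the pads) lies pinch_z behind it (pinch_z is the distance from the TCP to the grasp point, in m); z points along the fingers, y is the line along which they close (so a half turn about z gives the same grasp; the last joint's range is limited). The gripper opens to 92 mm and grips with 3 to 60 N. Pads are 19 mm wide; open, the fingers measure 130 mm over their backs; the gripper's body (75 mm by 190 mm) begins 47 mm behind the grasp point.
Start: joints at [-85.027, 19.595, 87.324, -0, 73.075, -8.365], TCP at [0.121, -0.511, 0.227] pointing down, gripper open.
Joint ranges: [-145.02, 145.02], [-44.19, 115.74], [2.07, 154.8], [-57.11, 237.11], [16.16, 152.29], [-177.93, 177.93]. Speed limits (degrees/s): [147.25, 147.25, 180, 180, 180, 180].

INTERFACE

Orientations are given as a 3x3 rotation matrix whose columns are the frame's x, y, z axes.
In Python, from bench import * gives the robot as it stands. The module is installed in compiled form; this text tells all that it offers.
- The arm moves only by the shell command python3 -m pendant 'ROWS' [OPENING] [FORCE]. ROWS is JSON, a list of rows, each a list of 4 numbers: the shift along the world's x, y, z in units of 40 mm (1.0 is 40 mm), then the turn about the world's z in units of 5 degrees (1.0 is 5 degrees). In form: [[x, y, z, twist], ...]. A call has 1 to 12 rows; each row is the pose to reach, as a shift and turn from the pose commanded when the call began; what a row does not reach only later rows make up. A row lasts 1/10 s, in which the tool goes at most 50 mm and 8.59 degrees, less where a joint would pass 70% of its speed; a pose out of reach is approached as far as the arm can. A call with a gripper value outside its range is refused whole. OPENING is the closure, from -1 (fully open) to 1 (shut), set as the call begins (- or left out, the last holds). The fingers move at their own pace and stop on an object; FORCE is the grip in N (left out, the last holds). Time passes only in rows, so rows that repeat a pose let the fingers close. It gives the time, the measured TCP pose, the force, the opening and the grip force at its end, in the units of the state.
- state(): the state, without advancing time (a new reading comes with each control period).
- capture(name): name is "side" or "top"; returns a dict with "image" (384x512x3 uint8, blue, green, red), "depth" (384x512 float32, m along the optical axis (not along the pixel's ray), 0 where there is no reading), "fx", "fy", "cx", "cy" (pixels), "R" (3x3) and "t" (3): a world point X has camera coordinates R X + t. Camera axes: x right, y down, z forward; pixel columns grow to the right and rows downward; lengths in m; the calibration is good to about 2 mm. A picture is of the moment at which its call begins.
- job_done(): hands the job in; it is judged then, once.
The state is a dict: "time": time; "qpos": joint angles; "joint_velocities": joint speeds; "effort": joint torques, N m; "tool_pos": TCP position; "tool_rot": TCP orientation; "wrist_force": force on the tool from outside, world axes, zero at the start; "torque": the same for the moment, N m; "opening": finger opening in m; "grip_force": force on a finger pad.
Only numpy, scipy, OpenCV 4.12 (cv2) and the standard library are available. Lean on these libraries where they do the work, as an engineer would, in place of code of your own. Each camera call takes 0.05 s, during which the arm holds its last target. There are 200 camera calls.

## Working session

There is one attempt and no reset: what is moved stays moved. The work goes in short steps, Python scripts to look and compute and a shell command to move; the robot and the scene stay as the last step left them, time stands still between calls to the robot, and variables do not carry over. Pictures are saved under pics/ and viewed, at most 10 in all, crops included, and the job is handed in when it is done.

```bash
mkdir -p pics; python3 - <<'E'
from bench import *
import cv2,pickle
s=state();print({k:s[k] for k in s})
for n in("top","side"):
    c=capture(n);pickle.dump(c,open(n+".pkl","wb"));cv2.imwrite(f"pics/{n}0.png",c["image"])
    print(n,c["fx"],c["R"],c["t"])
E
```

```text
{'time': 0.0, 'qpos': array([-8.50281973e+01,  1.96351460e+01,  8.73787150e+01, -1.56786705e-03,
        7.30744622e+01, -8.36514223e+00]), 'joint_velocities': array([ 0.07995397,  0.09996204,  0.06569551, -0.0230838 ,  0.03241275,
        0.07333244]), 'effort': array([ 4.20894594e-04, -4.31240952e+01, -2.44216257e+01,  7.18799606e-02,
        5.60735771e-02, -1.18567600e-04]), 'tool_pos': array([ 0.1210826 , -0.51041489,  0.22604761]), 'tool_rot': array([[ 9.73028506e-01,  2.30684854e-01, -1.59678131e-04],
       [ 2.30684824e-01, -9.73027317e-01,  1.53346215e-03],
       [ 1.98375309e-04, -1.52893771e-03, -9.99998811e-01]]), 'wrist_force': array([-0.69914057,  0.22994016,  0.82297032]), 'torque': array([0.01343437, 0.01479255, 0.0049778 ]), 'grip_force': 0.0, 'opening': 0.09193233220010501}
top 482.6255792709985 [[ 0.02723501 -0.99954871  0.01267363]
 [-0.98350782 -0.0290614  -0.17851558]
 [ 0.17880333 -0.00760274 -0.98385546]] [0.00525399 0.5643834  1.23402992]
side 478.1952640644882 [[-0.72747082 -0.68596179  0.01557647]
 [-0.45657823  0.46701137 -0.75725603]
 [ 0.51217432 -0.55799355 -0.65293236]] [0.42515531 0.28368423 0.73082136]
```

View pics/top0.png

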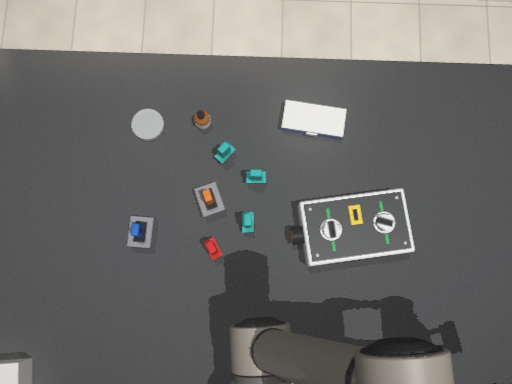

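View pics/side0.png

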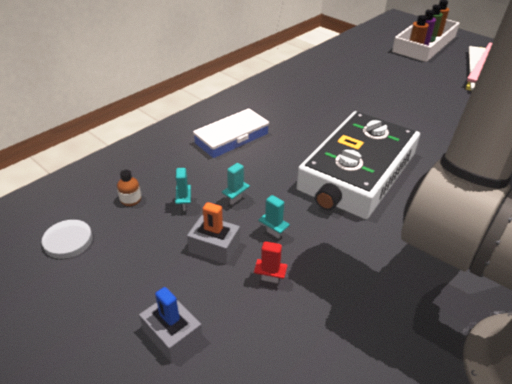

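The top view shows the orange key in its stand at about (209,198), and the lamp unit with screws at (331,230) and (384,222). The slot at (384,222) looks crosswise, so that is probably the open one. Next I'll measure both and zoom in.

```bash
cat > h.py <<'E'
import numpy as np,cv2,pickle
def cast(c,uv,z):
    uv=np.atleast_2d(uv).astype(float)
    d=np.c_[(uv[:,0]-c["cx"])/c["fx"],(uv[:,1]-c["cy"])/c["fy"],np.ones(len(uv))]@c["R"]
    o=-c["R"].T@c["t"]
    return o+d*((z-o[2])/d[:,2])[:,None]
def blobs(m,a=4):
    n,l,st,ce=cv2.connectedComponentsWithStats(m.astype(np.uint8),connectivity=8)
    return [(l==i,ce[i],st[i,4]) for i in range(1,n) if st[i,4]>=a]
def rect(c,mask,z):
    """min-area rectangle of the mask's pixels on plane z: centre, sizes, long-axis angle (deg)"""
    v,u=np.nonzero(mask);P=cast(c,np.c_[u,v],z)[:,:2]
    (x,y),(w,h),a=cv2.minAreaRect((P*1000).astype(np.float32))
    return np.round([x/1000,y/1000,w,h,a+(90 if h>w else 0)],4)
E
python3 - <<'E'
from h import *
out=[]
for n in("top","side"):
    c=pickle.load(open(n+".pkl","rb"));im=c["image"];hsv=cv2.cvtColor(im,cv2.COLOR_BGR2HSV);H,S,V=[hsv[...,i].astype(int) for i in range(3)]
    box=dict(top=(slice(185,265),slice(295,420)),side=(slice(110,215),slice(295,425)))[n]
    g=np.zeros(H.shape,bool);g[box]=((abs(H-65)<15)&(S>120)&(V>60))[box]
    print(n,"green")
    for m,ce,a in blobs(g):print(ce.round(1),a,rect(c,m,.071))
    o=(abs(H-8)<8)&(S>180)&(V>120)
    print("orange")
    for m,ce,a in blobs(o,8):print(ce.round(1),a,cast(c,ce,.106-.0).round(4),rect(c,m,.106))
    w=np.zeros(H.shape,bool);w[box]=((S<50)&(V>150))[box]
    print("white")
    for m,ce,a in blobs(w,60):print(ce.round(1),a,rect(c,m,.08))
b=pickle.load(open("top.pkl","rb"))["image"];s=pickle.load(open("side.pkl","rb"))["image"]
r=lambda i,x,y,w,h:cv2.resize(i[y:y+h,x:x+w],(400,300),interpolation=cv2.INTER_CUBIC)
cv2.imwrite("pics/z1.png",np.vstack([np.hstack([r(b,300,190,112,84),r(b,180,170,64,48)]),np.hstack([r(s,300,110,112,84),r(s,180,190,80,60)])]))
E
```

```text
top green
[380.3 205.9] 19 [ 0.5358 -0.2888 21.83    5.2144  8.4633]
[327.9 213.2] 9 [ 0.5123 -0.152  18.5058  3.4434  9.6055]
[386.1 237.9] 19 [ 0.4525 -0.3022 20.6672  5.1884  1.6181]
orange
white
[355.2 230.2] 1195 [ 4.798000e-01 -2.239000e-01  1.662522e+02  2.758695e+02  9.934870e+01]
[384.2 222. ] 263 [  0.4929  -0.2953  53.7673  56.3052 135.3666]
[330.5 229.5] 278 [ 4.707000e-01 -1.570000e-01  5.412150e+01  5.673550e+01  1.798841e+02]
side green
[357.7 125.5] 21 [ 0.5372 -0.2889 22.7943  7.919  10.6052]
[393.3 137.9] 24 [ 0.4501 -0.3033 21.3807  8.9404 10.6322]
[330.4 154.8] 25 [ 0.5136 -0.151  20.9541  8.3171  8.1995]
[367.5 169. ] 26 [ 0.4274 -0.1658 22.9442  7.4296  8.3361]
orange
[444.4  10.1] 12 [[ 0.7032 -1.0326  0.106 ]] [ 0.7015 -1.0345 25.5532 12.5437 70.0456]
[421.1  25.4] 31 [[ 0.6934 -0.8572  0.106 ]] [ 0.6948 -0.8577 39.9198 29.4385 31.7111]
[214.3 216. ] 235 [[0.5248 0.176  0.106 ]] [  0.5263   0.1794  28.4474  71.5387 138.5856]
[280.6 269. ] 9 [[0.3637 0.1848 0.106 ]] [0.3644 0.185  7.2039 5.1836 4.2761]
white
[361.6 167.1] 1433 [ 4.610000e-01 -1.856000e-01  1.801408e+02  3.192386e+02  9.974890e+01]
[376.3 129.7] 254 [  0.4941  -0.2931  57.2537  75.0878 132.195 ]
[349.7 160.1] 323 [  0.4702  -0.1549  56.4707  72.9649 134.5501]
[421.7 190.7] 85 [  0.3132  -0.1754  13.1027  59.1798 118.5198]
```

View pics/z1.png

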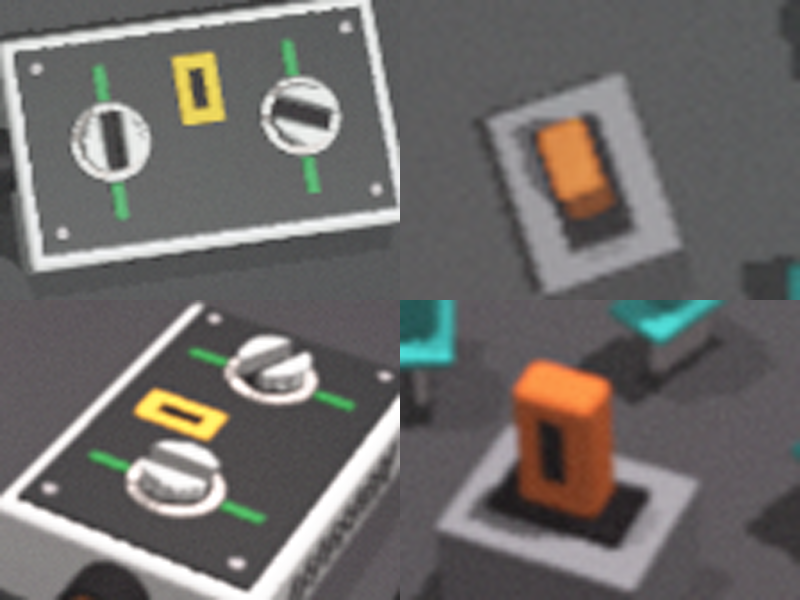

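The open screw is the one at (384,222); its slot lies across the green marks. The other at (331,230) is closed. Next I'll measure the slot angle, stand and key.

```bash
python3 - <<'E'
from h import *
c=pickle.load(open("top.pkl","rb"));im=c["image"];hsv=cv2.cvtColor(im,cv2.COLOR_BGR2HSV);H,S,V=[hsv[...,i].astype(int) for i in range(3)]
v,u=np.mgrid[:384,:512]
near=lambda x,y,r:np.hypot(u-x,v-y)<r
for x,y in((384.5,222),(331,229.8)):
    for t in(70,90,110):
        for m,ce,a in blobs(near(x,y,10)&(V<t),10):
            P=cast(c,np.c_[u[m],v[m]],.076)[:,:2];w,E=np.linalg.eigh(np.cov(P.T));e=E[:,1]
            print(t,a,rect(c,m,.076),"pca",np.degrees(np.arctan2(e[1],e[0])).round(1)%180,P.mean(0).round(4))
R=near(209,198,26)
for t in(95,105,115):
  for m,ce,a in blobs(R&(S<60)&(V>t),80):
    cnt=cv2.convexHull(cv2.findContours(m.astype(np.uint8),0,1)[0][0]);hm=cv2.fillPoly(np.zeros(m.shape,np.uint8),[cnt],1)
    print("stand",t,a,rect(c,hm,.045))
for t in(150,185,200):
  for m,ce,a in blobs(R&(S>130)&(H<20)&(V>t),15):print("key",t,a,rect(c,m,.106),cast(c,ce,.106).round(4))
for k in[(208,190),(215,196),(209,180),(190,170)]:print(k,hsv[k[1],k[0]])
s=pickle.load(open("side.pkl","rb"));m=blobs((lambda h:(h[...,0]<20)&(h[...,1]>180)&(h[...,2]>215))(cv2.cvtColor(s["image"],cv2.COLOR_BGR2HSV)),20)
for q,ce,a in m:print("sidekey",ce,a,rect(s,q,.106))
E
```

```text
70 44 [ 0.4956 -0.2966 37.947   7.8629 76.1758] pca 75.7 [ 0.4956 -0.2967]
90 67 [ 0.4955 -0.2958 39.7689 12.3751 80.2145] pca 77.6 [ 0.4954 -0.2957]
110 84 [ 0.4962 -0.2958 40.2759 14.5613 78.971 ] pca 77.8 [ 0.4958 -0.2955]
70 18 [ 0.4675 -0.163  28.4406  4.0298  8.1994] pca 7.199999999999989 [ 0.4672 -0.1631]
90 68 [ 0.4722 -0.16   39.3799 11.3909 10.4691] pca 10.400000000000006 [ 0.4718 -0.16  ]
110 79 [ 0.4722 -0.16   39.3661 12.823   9.6261] pca 9.300000000000011 [ 0.472  -0.1601]
stand 95 587 [  0.5463   0.1527 125.3501  97.532    6.744 ]
stand 105 468 [ 0.5464  0.1615 84.8021 63.7004 20.9803]
stand 115 436 [ 0.5464  0.1615 83.1488 63.6305 20.9803]
key 150 94 [ 0.545   0.1616 30.3012 19.9699 20.8453] [[0.5451 0.1619 0.106 ]]
key 185 73 [ 0.5456  0.1613 28.8354 16.9091 24.113 ] [[0.5454 0.1617 0.106 ]]
key 200 66 [ 0.5458  0.1618 27.0256 15.1955 20.8269] [[0.5457 0.1619 0.106 ]]
(208, 190) [ 13 168 218]
(215, 196) [135   6 159]
(209, 180) [90  3 96]
(190, 170) [90  5 94]
sidekey [212.5308642  207.90123457] 81 [ 0.5438  0.1633 29.1006 17.988  24.6012]
sidekey [271.62992126 246.46456693] 127 [ 0.4053  0.1595 27.7739 16.2311 28.8368]
sidekey [281.1097561  270.56097561] 82 [  0.3645   0.1867  17.1656  25.4756 116.494 ]
```

```bash
python3 -c "
import bench;print([n for n in dir(bench) if n[0]!='_']);print(getattr(bench,'pinch_z',None))"
python3 -m pendant '[[1.2,1.9,0,0.2],[2.4,3.8,0,0.4],[3.6,5.7,0,0.6],[4.8,7.6,0,0.8],[6,9.5,0,1],[7.2,11.4,0,1.2],[8.4,13.3,0,1.4],[9.6,15.2,0,1.54],[10.3,16.3,0,1.54],[10.61,16.81,0,1.54],[10.61,16.81,0,1.54],[10.61,16.81,0,1.54]]' -1 30
```

```text
['Unreachable', 'capture', 'job_done', 'pinch_z', 'state']
0.0188
time: 1.3
tool_pos: [0.442, -0.0014, 0.2267]
tool_rot: [[0.933, 0.359, -0.0], [0.359, -0.933, -0.0], [-0.0, 0.0, -1.0]]
wrist_force: [1.1, -1.4, -0.7]
opening: 0.0915
grip_force: 0.0
```

```bash
python3 -m pendant '[[1,1.5,0,0],[2,3,0,0],[2.59,4.08,0,0],[2.59,4.08,0,0],[2.59,4.08,0,0],[2.59,4.08,0,0],[2.59,4.08,0,0]]'; python3 -c "
from bench import *
s=state();print(s['tool_pos'],s['qpos'],s['joint_velocities'])"
```

```text
time: 2.0
tool_pos: [0.5445, 0.1589, 0.2264]
tool_rot: [[0.934, 0.359, -0.001], [0.359, -0.934, -0.001], [-0.001, 0.0, -1.0]]
wrist_force: [-0.2, 0.4, -0.2]
opening: 0.092
grip_force: 0.0
[0.54446539 0.15893458 0.22639505] [ 8.54637201e+00  2.41054793e+01  8.04618375e+01 -2.66318903e-02
  7.55053857e+01  7.75415876e+01] [-0.884226   -0.83930188  0.17092444  0.05131314 -0.05356412  0.16488547]
```

```bash
python3 -m pendant '[[0.025,0.08,-1,0],[0.025,0.08,-2,0],[0.025,0.08,-3,0],[0.025,0.08,-3.7,0],[0.025,0.08,-4.1,0],[0.025,0.08,-4.1,0],[0.025,0.08,-4.1,0],[0.025,0.08,-4.1,0]]'; python3 - <<'E'
from bench import *
import cv2
c=capture("side");cv2.imwrite("pics/s1.png",cv2.resize(c["image"][150:290,130:320],(760,560)))
E
```

```text
time: 2.8
tool_pos: [0.547, 0.1625, 0.0644]
tool_rot: [[0.934, 0.358, 0.003], [0.358, -0.934, 0.0], [0.003, 0.001, -1.0]]
wrist_force: [0.2, -0.2, -0.4]
opening: 0.0922
grip_force: 0.0
```

View pics/s1.png

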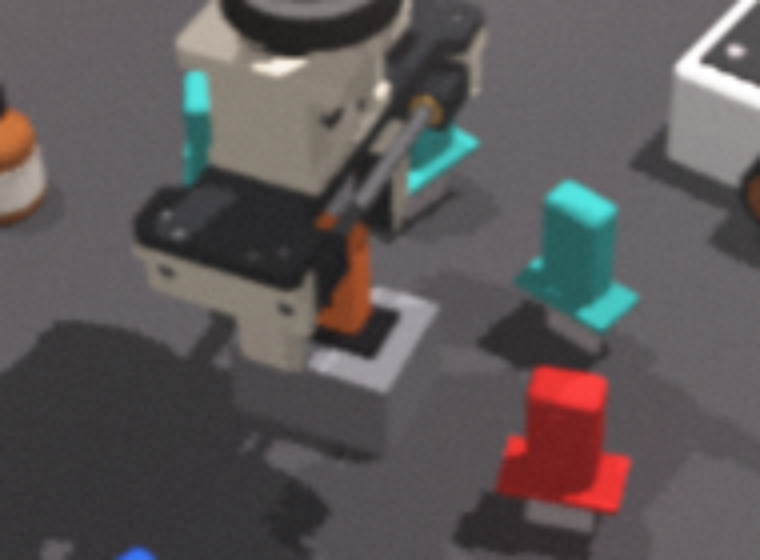

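The fingers straddle the orange handle above the guard, clear of the stand. I'll close now.

```bash
python3 -m pendant '[[0,0,0,0],[0,0,0,0],[0,0,0,0],[0,0,0,0],[0,0,0,0],[0,0,0,0],[0,0,0,0],[0,0,0,0],[0,0,0,0],[0,0,0,0]]' 1 40
```

```text
time: 3.85
tool_pos: [0.5461, 0.1629, 0.0627]
tool_rot: [[0.933, 0.359, -0.0], [0.359, -0.933, -0.0], [-0.0, 0.0, -1.0]]
wrist_force: [0.2, 0.4, 0.0]
opening: 0.02
grip_force: 40.0
```

```bash
python3 -m pendant '[[0,0,0.6,0],[0,0,1.4,0],[0,0,2.4,0],[0,0,3,0],[0,0,3.2,0],[-0.1,-0.7,3.2,1],[-0.2,-1.7,3.2,2.5],[-0.3,-2.7,3.2,4],[-0.4,-3.7,3.2,5.5],[-0.5,-4.7,3.2,7],[-0.6,-5.7,3.2,8.5],[-0.7,-6.7,3.2,10]]'
python3 -c "
from bench import *
s=state();print(s['tool_pos'])"
```

```text
time: 5.05
tool_pos: [0.517, -0.1064, 0.1893]
tool_rot: [[0.32, 0.947, -0.002], [0.947, -0.32, 0.001], [0.0, -0.002, -1.0]]
wrist_force: [1.3, -0.1, -0.8]
opening: 0.0199
grip_force: 40.0
[ 0.51697339 -0.10642981  0.18929909]
```

```bash
python3 -m pendant '[[-0.12,-1,0,0.6],[-0.24,-2,0,1.3],[-0.36,-3,0,1.3],[-0.48,-4,0,1.3],[-0.55,-4.5,0,1.3],[-0.58,-4.76,0,1.3],[-0.58,-4.76,0,1.3],[-0.58,-4.76,0,1.3],[-0.58,-4.76,0,1.3],[-0.58,-4.76,0,1.3]]'
python3 - <<'E'
from bench import *
import cv2,numpy as np
b=capture("top")["image"];s=capture("side")["image"];print(state()['tool_pos'])
r=lambda i,x,y,w,h:cv2.resize(i[y:y+h,x:x+w],(400,400),interpolation=cv2.INTER_CUBIC)
cv2.imwrite("pics/s2.png",np.hstack([r(b,315,160,110,110),r(s,310,60,120,120)]))
E
```

```text
time: 6.05
tool_pos: [0.4952, -0.2943, 0.1908]
tool_rot: [[0.214, 0.977, 0.0], [0.977, -0.214, 0.0], [0.0, 0.0, -1.0]]
wrist_force: [0.4, 0.7, -0.4]
opening: 0.0199
grip_force: 40.0
[ 0.49516125 -0.29470748  0.19090131]
```

View pics/s2.png

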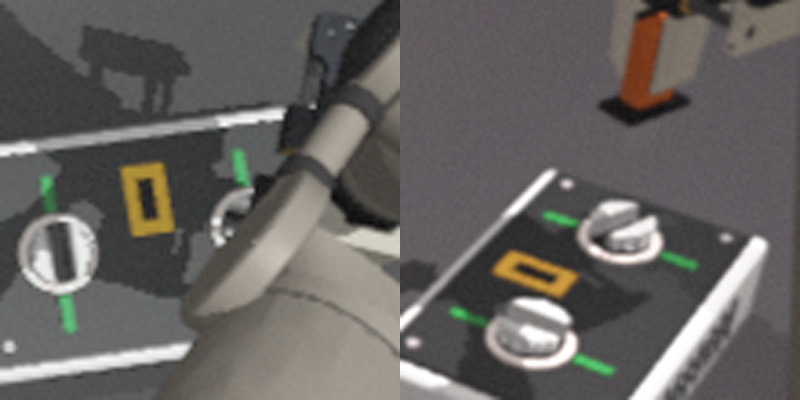

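The key hangs over the open screw, with its guard at side-crop (645,105) and the screw at (620,230). I'll lower it while watching the force.

```bash
python3 -m pendant '[[0,-0.02,-0.4,0],[0,-0.02,-0.8,0],[0,-0.02,-1.1,0],[0,-0.02,-1.3,0],[0,-0.02,-1.4,0],[0,-0.02,-1.48,0],[0,-0.02,-1.55,0],[0,-0.02,-1.6,0],[0,-0.02,-1.6,0],[0,-0.02,-1.6,0]]'
```

```text
time: 7.15
tool_pos: [0.495, -0.2964, 0.127]
tool_rot: [[0.216, 0.976, 0.0], [0.976, -0.216, -0.0], [-0.0, 0.0, -1.0]]
wrist_force: [0.4, 0.7, -1.4]
opening: 0.0197
grip_force: 40.0
```

```bash
python3 -m pendant '[[0,0,0,-1],[0,0,0,-2],[0,0,0,-3],[0,0,0,-4],[0,0,0,-5],[0,0,0,-6],[0,0,0,-7],[0,0,0,-8],[0,0,0,-9],[0,0,0,-10],[0,0,0,-11],[0,0,0,-12]]'
python3 - <<'E'
from bench import *
import cv2,numpy as np
print(state()["torque"])
s=capture("side")["image"]
r=lambda i,x,y,w,h:cv2.resize(i[y:y+h,x:x+w],(500,500),interpolation=cv2.INTER_CUBIC)
cv2.imwrite("pics/s3.png",r(s,325,70,100,100))
E
```

```text
time: 8.35
tool_pos: [0.4937, -0.2956, 0.1267]
tool_rot: [[0.954, 0.298, -0.003], [0.298, -0.954, 0.001], [-0.002, -0.002, -1.0]]
wrist_force: [-3.9, 1.2, 0.1]
opening: 0.0203
grip_force: 40.0
[0.4188173  0.79429359 0.10440722]
```

View pics/s3.png

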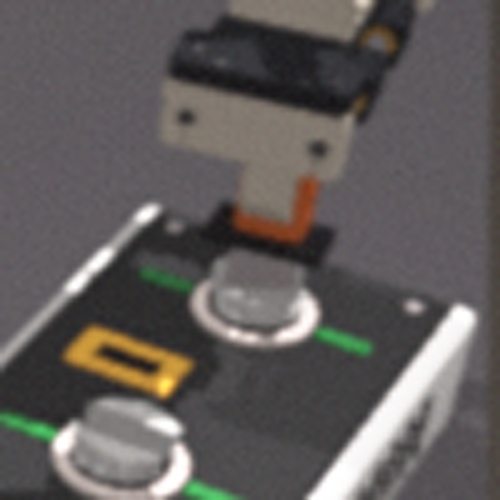

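The screw head has turned with the key. Its slot is now nearly in line with the green marks at (165,280) and (345,342). I'll carry on to the stop.

```bash
python3 -m pendant '[[0,0,0,-1],[0,0,0,-2],[0,0,0,-3],[0,0,0,-3.6],[0,0,0,-4.2],[0,0,0,-4.2],[0,0,0,-4.2]]'
python3 -c "
from bench import *
print(state()['torque'])"
```

```text
time: 9.1
tool_pos: [0.4941, -0.2959, 0.1266]
tool_rot: [[0.998, -0.058, -0.002], [-0.058, -0.998, 0.001], [-0.002, -0.001, -1.0]]
wrist_force: [-4.4, 1.8, -0.0]
opening: 0.0196
grip_force: 40.0
[0.49944531 1.04669657 0.0821992 ]
```

```bash
python3 -m pendant '[[0,0,0,-0.5],[0,0,0,-1],[0,0,0,-1.2],[0,0,0,-1.2],[0,0,0,-1.2]]'
python3 -c "
from bench import *
print(state()['torque'])"
```

```text
time: 9.6
tool_pos: [0.4942, -0.296, 0.1266]
tool_rot: [[0.987, -0.162, -0.002], [-0.162, -0.987, 0.001], [-0.002, -0.001, -1.0]]
wrist_force: [-5.6, 2.2, 1.1]
opening: 0.0196
grip_force: 40.0
[0.41044348 1.11381697 0.13448748]
```

```bash
python3 -m pendant '[[0,0,0,-0.4],[0,0,0,-0.8],[0,0,0,-0.8],[0,0,0,-0.8]]'
python3 - <<'E'
from bench import *
import cv2,numpy as np
print(state()["torque"])
s=capture("side")["image"]
cv2.imwrite("pics/s4.png",cv2.resize(s[90:160,335:415],(640,560),interpolation=cv2.INTER_CUBIC))
E
```

```text
time: 10.0
tool_pos: [0.4941, -0.296, 0.1266]
tool_rot: [[0.973, -0.23, -0.002], [-0.23, -0.973, 0.001], [-0.002, -0.0, -1.0]]
wrist_force: [-5.6, 2.1, 0.7]
opening: 0.0198
grip_force: 40.1
[0.42626964 1.12627345 0.47592502]
```

View pics/s4.png

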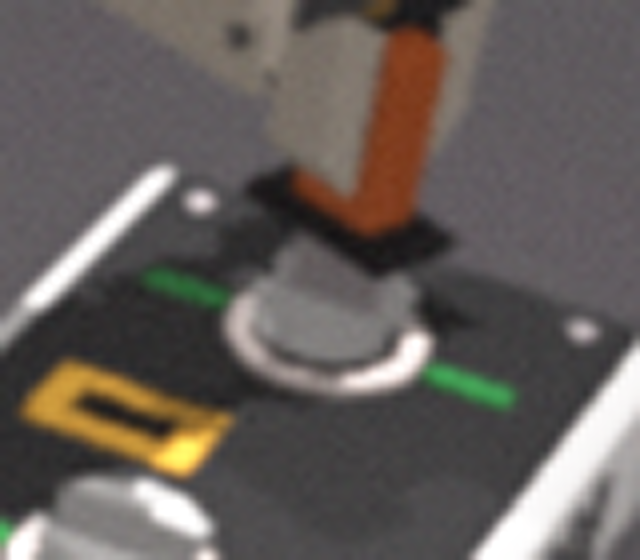

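Torque jumped to 0.48 N m at the last step, so the screw is on its stop. I'll turn back within the play and lift out.

```bash
python3 -m pendant '[[0,0,0,1],[0,0,0,2],[0,0,0,3],[0,0,0,4],[0,0,0,4],[0,0,0.3,4],[0,0,0.7,4],[0,0,1.1,4],[0,0,1.6,4],[0,0,1.6,4],[0,0,1.6,4]]'
python3 - <<'E'
from bench import *
import cv2,numpy as np
s=capture("side")["image"];t=capture("top")["image"];print(state()["tool_pos"])
r=lambda i,x,y,w,h:cv2.resize(i[y:y+h,x:x+w],(400,400),interpolation=cv2.INTER_CUBIC)
cv2.imwrite("pics/s5.png",np.hstack([r(t,345,180,80,80),r(s,325,60,100,100)]))
E
```

```text
time: 11.15
tool_pos: [0.4951, -0.2965, 0.1912]
tool_rot: [[0.994, 0.113, 0.001], [0.113, -0.994, -0.001], [0.001, 0.001, -1.0]]
wrist_force: [-0.4, 0.5, -2.1]
opening: 0.02
grip_force: 40.0
[ 0.49451401 -0.29600341  0.1898712 ]
```

View pics/s5.png

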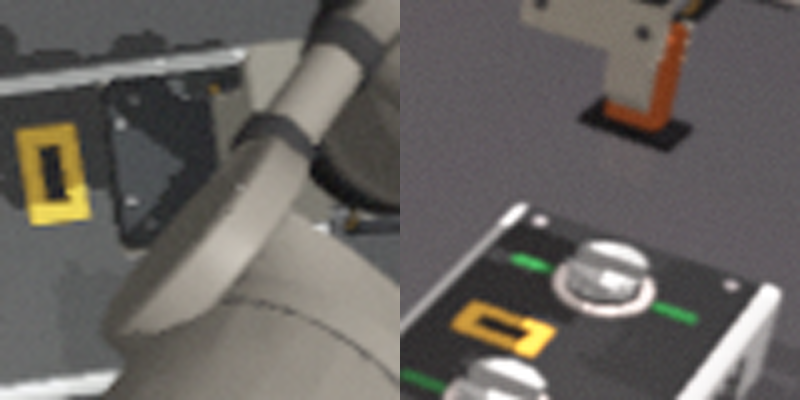

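The slot at side-crop (605,270) now lines up with the green marks, and the key is out of it. I'll go back over the stand.

```bash
python3 -m pendant '[[0.1,0.8,0,0.3],[0.2,1.8,0,0.6],[0.3,2.8,0,0.9],[0.4,3.8,0,1.2],[0.5,4.8,0,1.5],[0.6,5.8,0,1.8],[0.7,6.8,0,2.1],[0.85,7.8,0,2.4],[1,8.8,0,2.7],[1.12,9.8,0,2.9],[1.2,10.7,0,2.9],[1.28,11.48,0,2.9]]'
python3 -m pendant '[[0,0,0,0],[0,0,0,0],[0,0,0,0],[0,0,0,0]]'
python3 - <<'E'
from bench import *
from h import *
s=capture("side");t=capture("top");print(state()["tool_pos"])
r=lambda i,x,y,w,h:cv2.resize(i[y:y+h,x:x+w],(400,400),interpolation=cv2.INTER_CUBIC)
cv2.imwrite("pics/s6.png",np.hstack([r(t["image"],160,150,100,100),r(s["image"],150,140,120,120)]))
E
```

```text
time: 12.45
tool_pos: [0.5455, 0.1649, 0.1896]
tool_rot: [[0.933, 0.36, -0.002], [0.36, -0.933, -0.0], [-0.002, -0.001, -1.0]]
wrist_force: [1.1, 0.7, -1.1]
opening: 0.0201
grip_force: 40.0
time: 12.85
tool_pos: [0.546, 0.1617, 0.1905]
tool_rot: [[0.934, 0.358, -0.001], [0.358, -0.934, -0.0], [-0.001, 0.0, -1.0]]
wrist_force: [0.7, 0.7, -1.0]
opening: 0.0196
grip_force: 40.0
[0.5461626  0.16191022 0.1907494 ]
```

View pics/s6.png

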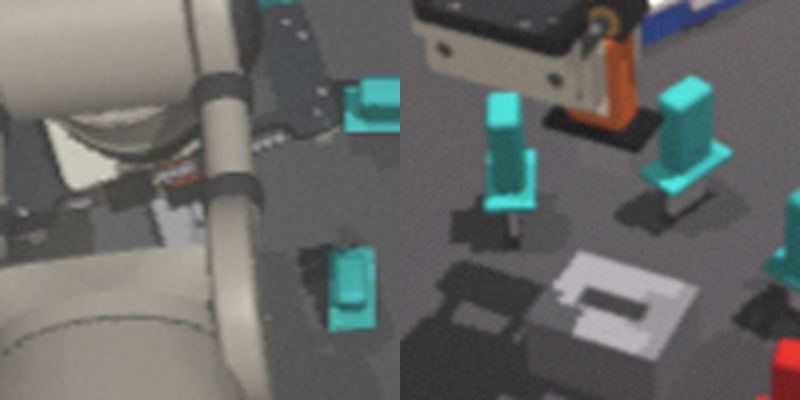

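```bash
python3 - <<'E'
from bench import *
from h import *
s=capture("side");im=s["image"];hsv=cv2.cvtColor(im,cv2.COLOR_BGR2HSV);V=hsv[...,2]
z=np.zeros(V.shape,bool);z[165:190,190:232]=True
for t in(40,50,60):
  for m,ce,a in blobs((V<t)&z&(hsv[...,1]<120),60):
    h=cv2.fillPoly(np.zeros(V.shape,np.uint8),[cv2.convexHull(np.argwhere(m)[:,::-1].astype(np.int32))],1)
    print("guard",t,a,ce,rect(s,h,.1765))
z[:]=False;z[222:240,200:228]=True
for t in(60,80,100):
  for m,ce,a in blobs((V<t)&z,30):print("hole",t,a,ce,rect(s,m,.045))
E
```

```text
guard 40 72 [203.91666667 178.125     ] [ 0.5451  0.1733 45.1235 13.3641 11.2966]
guard 50 173 [211.73988439 178.49710983] [ 0.5407  0.1674 57.0397 28.9406 44.4285]
guard 60 202 [211.62376238 178.32673267] [ 0.5453  0.1627 55.462  32.5683 23.4968]
hole 80 55 [214.01818182 230.90909091] [ 0.5448  0.1627 33.0778  8.085  22.8226]
hole 100 86 [213.96511628 230.94186047] [ 0.5448  0.1628 36.5288 11.4333 21.8504]
```

The guard and the hole agree to within 1 mm, so I'll lower it.

```bash
python3 -m pendant '[[0,0,-0.7,0],[0,0,-1.4,0],[0,0,-2,0],[0,0,-2.4,0],[0,0,-2.7,0],[0,0,-2.9,0],[0,0,-3.05,0],[0,0,-3.15,0],[0,0,-3.18,0],[0,0,-3.18,0],[0,0,-3.18,0],[0,0,-3.18,0]]'
```

```text
time: 14.2
tool_pos: [0.5463, 0.163, 0.064]
tool_rot: [[0.933, 0.359, 0.001], [0.359, -0.933, 0.0], [0.001, 0.0, -1.0]]
wrist_force: [0.3, -0.3, -1.7]
opening: 0.0199
grip_force: 40.0
```

```bash
python3 -m pendant '[[0,0,-0.02,0],[0,0,-0.04,0],[0,0,-0.04,0],[0,0,-0.04,0]]'
python3 -m pendant '[[0,0,0,0],[0,0,0,0],[0,0,0,0],[0,0,0,0],[0,0,0,0],[0,0,0,0],[0,0,0,0],[0,0,0,0]]' -1
python3 -m pendant '[[0,0,0.5,0],[0,0,1.2,0],[0,0,2,0],[0,0,3,0],[0,0,3.5,0],[-0.3,-1,3.5,0],[-0.5,-2,3.5,0],[-0.5,-3,3.5,0],[-0.5,-4,3.5,0],[-0.5,-4.5,3.5,0],[-0.5,-4.5,3.5,0],[-0.5,-4.5,3.5,0]]'
python3 - <<'E'
from bench import *
from h import *
s=capture("side");t=capture("top")
r=lambda i,x,y,w,h:cv2.resize(i[y:y+h,x:x+w],(400,400),interpolation=cv2.INTER_CUBIC)
cv2.imwrite("pics/s7.png",np.hstack([r(t["image"],160,150,100,100),r(s["image"],150,170,120,120)]))
E
```

```text
time: 14.6
tool_pos: [0.5463, 0.163, 0.0627]
tool_rot: [[0.933, 0.359, 0.001], [0.359, -0.933, 0.0], [0.001, 0.0, -1.0]]
wrist_force: [-2.7, -0.3, 5.3]
opening: 0.02
grip_force: 40.0
time: 15.4
tool_pos: [0.5461, 0.1629, 0.0619]
tool_rot: [[0.933, 0.359, 0.0], [0.359, -0.933, -0.0], [0.0, 0.0, -1.0]]
wrist_force: [1.4, -0.4, -0.1]
opening: 0.0791
grip_force: 0.0
time: 16.6
tool_pos: [0.526, -0.017, 0.2019]
tool_rot: [[0.934, 0.358, -0.0], [0.358, -0.934, 0.0], [0.0, -0.0, -1.0]]
wrist_force: [0.9, 1.3, 1.0]
opening: 0.0918
grip_force: 0.0
```

View pics/s7.png

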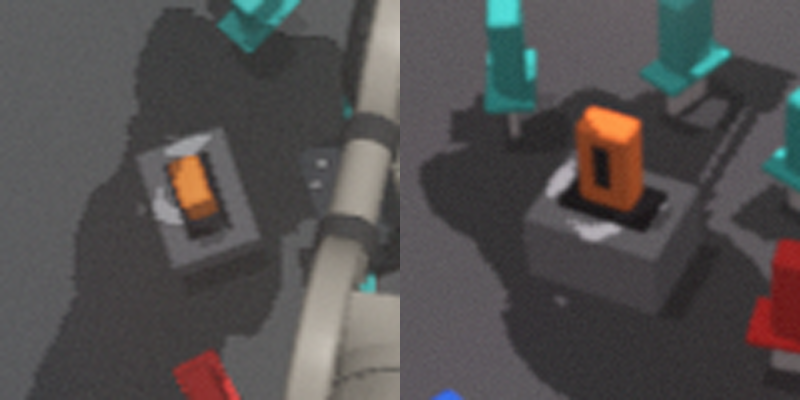

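The key stands upright in its stand, centred, with the guard on the block at about (610,205), and the gripper is clear.

```bash
python3 -c "
from bench import *
print(job_done())"
```

```text
the job is handed in; nothing more can be done
None
```

The open screw is turned clockwise to its stop with its slot in line with the green marks, the other screw was left alone, and the key is back upright in its own stand and released; I handed the job in at about 17 s of robot time, and no verdict was returned.

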